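# Press the proud bush home and close its keeper

## Task

One of the four bushes in the bush plate stands proud of its bore and its keeper is swung open. Gently press that bush down with your fingertips until its flange sits fully home on the plate, then push its keeper round by the thumb pin until it is closed over the flange, and withdraw. Lift nothing, and do not touch the other three bushes and their keepers or disturb anything else on the bench.

Things in the scene. Friction and masses are not known exactly. Their poses are not given: they have to be found in the camera images.
- plate: bush plate: dark grey anodised aluminium, 150 x 190 x 12 mm (own x, y, z), fixed level on four feet. Origin on the bench under its centre; upper face 34 mm above the bench. Four bores at x = -35 or +35, y = -53 or +27 mm, each with a flanged bush; beside each, 34 mm along +y from the bush centre, is the pivot of its keeper, a small steel turn-button strap. Low screw heads (5 mm) in its corners.
- bush_a (a joint): the one bush that stands proud of its bore, 7 to 10 mm at the start; it may be in any of the four bores. Slide, m: 0 is fully home with its flange on the plate, positive is the gap under the flange. A light push fit: it slides down under about 5 N and stays where it is left, with no spring.
- bush_a_top (a point): centre of the top of that bush's flange (34 mm diameter, 3.5 mm thick, with a bore in the middle). When home this point is 37.5 mm above the bench.
- keeper_a (a joint): keeper of that bush, found swung open. Vertical hinge, rad: 0 is closed against its stop, strap pointing straight at the bush centre and over its flange; grows anticlockwise seen from above, 1.35 to 1.75 at the start (strap about along the plate's +x). Stiff pivot: about 1.5 N on its pin turns it and it stays where left.
- keeper_a_pin (a point): centre of the top of that keeper's thumb pin: dark steel, 6.4 mm diameter with an 8.4 mm head 3 mm tall, standing 16 mm above the strap, 18 mm from the pivot. This point is 57.3 mm above the bench. Strap: underside 38.3, top 41.3 mm above the bench, 11 mm wide, reaching 25 mm from the pivot.
- keeper_a_pivot (a point): pivot of that keeper, on the top of its low screw head (44.2 mm above the bench, 11 mm diameter), 34 mm from the bush centre.
- seat_b: one of the three finished seats: bush fully home, keeper closed over it; leave it alone. Origin at the bore's centre on the plate's upper face, axes as the plate's; flange top 3.5 mm above the origin, keeper pivot 34 mm along +y, strap reaching back over the flange, thumb pin at 16 mm along +y rising 23.3 mm above the origin.
- keeper_b (a joint): keeper of seat_b, rad: 0 is closed over its bush, as it starts and must stay; same make as keeper_a.
- seat_c: one of the three finished seats: bush fully home, keeper closed over it; leave it alone. Origin at the bore's centre on the plate's upper face, axes as the plate's; flange top 3.5 mm above the origin, keeper pivot 34 mm along +y, strap reaching back over the flange, thumb pin at 16 mm along +y rising 23.3 mm above the origin.
- keeper_c (a joint): keeper of seat_c, rad: 0 is closed over its bush, as it starts and must stay; same make as keeper_a.
- seat_d: one of the three finished seats: bush fully home, keeper closed over it; leave it alone. Origin at the bore's centre on the plate's upper face, axes as the plate's; flange top 3.5 mm above the origin, keeper pivot 34 mm along +y, strap reaching back over the flange, thumb pin at 16 mm along +y rising 23.3 mm above the origin.
- keeper_d (a joint): keeper of seat_d, rad: 0 is closed over its bush, as it starts and must stay; same make as keeper_a.
- spare_bush: loose spare bush, 34 mm diameter, 26 mm tall, standing on the bench within 20 mm of the plate's -y edge (its right side seen from the robot). Origin: centre of its underside.
- hex_key: hex key 35 x 93 x 6 mm lying on the bench beside the plate's +y edge. Origin: centre of its underside.
- pulley: white vee pulley, 60 mm diameter, 24 mm tall, lying on the bench to the left. Origin: centre of its underside.
- shaft: square steel shaft 16 x 180 x 16 mm lying on the bench behind the plate. Origin: centre of its underside.
- pliers: red-handled pliers 61 x 188 x 14 mm lying at the front right. Origin: centre of its underside.
- spanner: combination spanner 20 x 143 x 4 mm lying at the front right. Origin: centre of its underside.
- caliper: digital caliper 76 x 210 x 13 mm lying at the front left. Origin: centre of its underside.
- tape_measure: tape measure 38 x 84 x 68 mm standing at the back right. Origin: centre of its underside.

How it is judged:
By the outcome, as a careful person would: the job done as asked, in the order asked, and still so for the second after the job is handed in, with the robot touching nothing.
It also fails if it takes over 45 s, if anything falls off the work surface, if the arm or the gripper's body presses on something with over 40 N, if the wrist force passes 120 N, or if a joint passes its speed limit or range.

## Robot

A 6-joint arm with a two-finger parallel gripper is mounted at the origin on a cart in front of the work surface, level with it; the furniture and walls round the work are solid. World frame = base frame: x ahead of the robot, y to its left, z up, the work surface at z = 0. Lengths are in m, angles in rad, forces in N, time in s.
With the tool pointing down it reaches from about 0.25 to 0.725 m from the base axis. Payload 4 kg.
Tool frame: the origin (TCP) lies at the very end of the fingers, on their centre line; the grasp point (between the pads) lies behind it (r.hold_point_z is the z of the grasp point in the tool frame, in m); z points along the fingers, y is the line along which they close (so a half turn about z gives the same grasp; the last joint's range is limited). The gripper opens to 85 mm and grips with 20 to 120 N. Pads are 22 mm wide; open, the fingers measure 114 mm over their backs; the gripper's body (76 mm by 85 mm) begins 54 mm behind the grasp point. The pads swing forward as they close: fully open they stand 13 mm farther back than shut.
Start: joints at [1.104, 0.241, 0.005, 1.335, 0, 1.571], TCP at [0.225, 0.447, 0.231] pointing down, gripper open.
Joint ranges: [-2.72, 2.72], [-1.05, 1.87], [-1.09, 1.28], [-1.99, 2.15], [-1.42, 1.44], [-3.14, 3.14]. Speed limits (rad/s): [2.79, 2.79, 3.14, 3.14, 3.14, 3.14].

## Interface

Orientations are given as a unit quaternion [x, y, z, w].
In Python, from station import r, cams, ticket, finder gives the robot as it stands. The module is installed in compiled form; this text tells all that it offers.
- The arm moves only by the tool step_arm, never from a script. Its argument "increments" is a list of rows, each an object with "translation": the shift along the tool's x, y, z in mm, a list of three; "rot": the turn, a rotation vector about the tool's x, y, z in rad, a list of three; "jaw": the finger opening in mm, from 0 to 85.4. A call has exactly 8 rows; each row shifts and turns the commanded pose from where the row before left it, along the tool's axes as they then stand; what a row does not reach is not made up. A row lasts 1/10 s, in which the tool goes at most 50 mm and 8.59 degrees, less where a joint would pass 70% of its speed; a pose out of reach is approached as far as the arm can. A call with a gripper value outside its range is refused whole. The fingers move at their own pace and stop on an object; the grip force is fixed at half the most. Time passes only in rows, so rows that do not move let the fingers close, or fill a call up. It gives the time, the measured TCP pose, the force, the opening and the grip force at its end, in the units of the state.
- r.get_obs(): the state, without advancing time (a new reading comes with each control period).
- cams.grab_frame(name): name is "scene" or "top" or "wrist"; returns a dict with "frame" (420x560x3 uint8, red, green, blue), "camera_matrix" (3x3 intrinsics, pixels), "rvec" (rotation vector, rad) and "tvec" (3), from world to camera coordinates, as OpenCV has them; the wrist camera has in their place "T_tool_cam" (4x4, takes a point from camera to tool coordinates, whose origin is the TCP and whose axes are the flange's). Camera axes: x right, y down, z forward; pixel columns grow to the right and rows downward; lengths in m; the calibration is good to about 2 mm. A picture is of the moment at which its call begins: read the wrist's pose just before it. There is no depth.
- ticket.finish_job(): hands the job in; it is judged then, once.
Trained networks look in a picture, given as the dict that the camera call returned (one of the last four; its "shot" number tells which), for a name from the list of things; names that differ only in an ending like _2 or _b are one class to them, and where a whole thing is asked for, a point or a joint stands for the part that bears it (a point fixed in the world has none). Each returns a list of dicts, best first, with "p" (0 to 1); they miss things now and then, are a little off and sometimes report something else, mostly with a low value. They report only what shows in the picture. A call takes as long as a camera call.
- finder.boxes_of(query, picture): "uv" ([column, row] in pixels, amid what is visible of it).
The state is a dict: "time_s": time; "qpos": joint angles; "qvel": joint speeds; "joint_torque": joint torques, N m; "tool_pos": TCP position; "ee_rot": TCP orientation; "ft_force": force on the tool from outside, world axes, zero at the start; "wrist_torque": the same for the moment, N m; "grip_width": opening from 0.0 (shut) to 1.0 (fully open); "gripper_force": force on a finger pad.
Only numpy, scipy, OpenCV 4.12 (cv2) and the standard library are available. Lean on these libraries where they do the work, as an engineer would, in place of code of your own. Each camera call takes 0.05 s, during which the arm holds its last target. There are 200 camera calls.

## Working session

There is one attempt and no reset: what is moved stays moved. The work goes in short steps, Python scripts to look and compute and a tool call to move; the robot and the scene stay as the last step left them, time stands still between calls to the robot, and variables do not carry over. Pictures are saved under pics/ and viewed, at most 10 in all, crops included, and the job is handed in when it is done.

Besides the shell and the picture viewer there is one more tool, called after "Call:" by a JSON object that holds its "fn" and its "kwargs". step_arm: Moves the arm, as the interface text tells. Its arguments: {"type":"object","properties":{"increments":{"type":"array","items":{"type":"object","properties":{"translation":{"type":"array","items":{"type":"number"}},"rot":{"type":"array","items":{"type":"number"}},"jaw":{"type":"number"}}}}},"required":["increments"]}

```bash
mkdir -p pics
cat > h.py <<'E'
import numpy as np, cv2
from station import r, cams, ticket, finder
from scipy.spatial.transform import Rotation as R
def ray(d,uv,obs=None):
    K=np.array(d["camera_matrix"]);c=np.linalg.inv(K)@np.array([uv[0],uv[1],1.])
    if "rvec" in d:
        M=cv2.Rodrigues(np.array(d["rvec"],float))[0];t=np.array(d["tvec"],float).ravel()
        return -M.T@t, M.T@c
    T=np.array(d["T_tool_cam"]);Q=R.from_quat(obs["ee_rot"]).as_matrix()
    return np.array(obs["tool_pos"])+Q@T[:3,3], Q@T[:3,:3]@c
def atz(d,uv,z,obs=None):
    o,v=ray(d,uv,obs);return o+v*(z-o[2])/v[2]
def proj(d,p,obs=None):
    K=np.array(d["camera_matrix"])
    if "rvec" in d: return cv2.projectPoints(np.array([p],float),np.array(d["rvec"],float),np.array(d["tvec"],float),K,None)[0].ravel()
    o,_=ray(d,(0,0),obs);T=np.array(d["T_tool_cam"]);Q=R.from_quat(obs["ee_rot"]).as_matrix()
    c=(Q@T[:3,:3]).T@(np.array(p)-o);c=K@c;return c[:2]/c[2]
E
python3 - <<'E'
from h import *
np.set_printoptions(precision=4,suppress=True)
o=r.get_obs();print(o,r.hold_point_z)
for n in("top","scene"):
    d=cams.grab_frame(n);cv2.imwrite(f"pics/{n}0.png",cv2.resize(d["frame"][:,:,::-1],(784,588)))
    for q,z in(("bush_a_top",.0455),("keeper_a_pin",.0573),("keeper_a_pivot",.0442),("plate",.034),("seat_b",.0375)):
        for x in finder.boxes_of(q,d)[:5]: print(n,q,round(x["p"],2),np.array(x["uv"]),atz(d,x["uv"],z)[:2])
E
```

```text
{'time_s': 0.0, 'qpos': array([1.104 , 0.2414, 0.0037, 1.3352, 0.    , 1.5708]), 'qvel': array([ 0.0007,  0.0007, -0.001 ,  0.0007, -0.0013, -0.0005]), 'joint_torque': array([  0.0003, -37.2317,  25.2409,   0.0169,   0.    ,  -0.    ]), 'tool_pos': array([0.2248, 0.446 , 0.2304]), 'ee_rot': array([ 0.2313,  0.9729, -0.001 , -0.0002]), 'ft_force': array([ 0.5532, -0.126 ,  0.3877]), 'wrist_torque': array([-0.0034, -0.0207, -0.0237]), 'gripper_force': 0.0, 'grip_width': 1.0003874296999893} -0.0187
top keeper_a_pin 0.51 [268.5 199.6] [0.5483 0.0165]
top keeper_a_pivot 0.61 [265.6 196. ] [0.5585 0.0243]
top keeper_a_pivot 0.42 [247.  206.5] [0.533  0.0706]
top keeper_a_pivot 0.39 [157.3 266.9] [0.3863 0.2933]
top plate 0.94 [287.6 220.8] [ 0.4968 -0.0294]
top plate 0.54 [428.5 260.6] [ 0.3946 -0.3752]
top seat_b 0.58 [308.9 207.9] [ 0.5281 -0.0828]
top seat_b 0.45 [304.  234.1] [ 0.4632 -0.0697]
top seat_b 0.38 [290.  220.2] [ 0.4981 -0.0355]
scene bush_a_top 0.54 [280.1 210.5] [ 0.5301 -0.0133]
scene plate 0.98 [277.1 223.2] [ 0.4878 -0.0465]
scene seat_b 0.45 [294.9 219.5] [ 0.5367 -0.0724]
```

Run:
```python
import cv2,numpy as np
a=cv2.imread("pics/top0.png");b=cv2.imread("pics/scene0.png")
f=lambda i:cv2.resize(i[230:390,300:500],(800,640))[:, :]
A=cv2.resize(a[220:400,290:530],(400,300));B=cv2.resize(b[220:400,290:530],(400,300))
cv2.imwrite("pics/c0.png",np.vstack([np.hstack([cv2.resize(a,(400,300)),cv2.resize(b,(400,300))]),np.hstack([A,B])]))
```

```text
(no output)
```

View pics/c0.png

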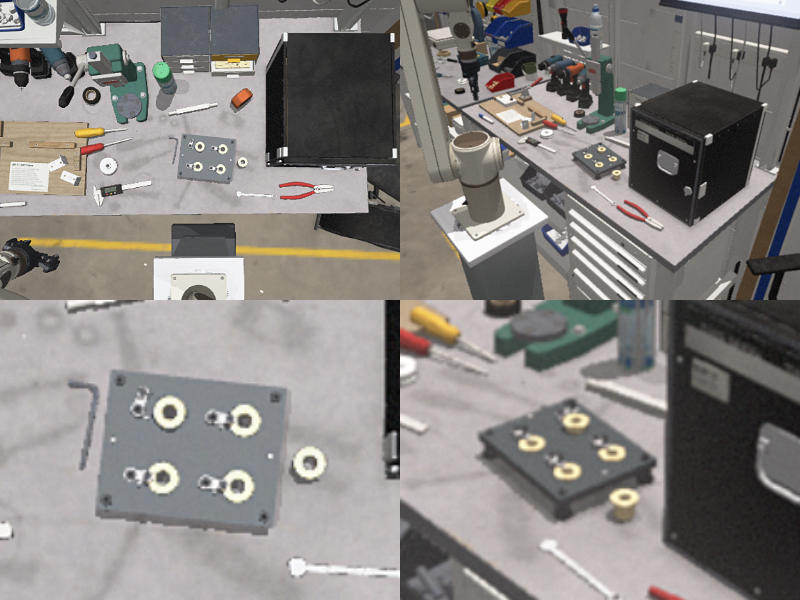

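Top view: the proud bush is the back-left one (crop ~(169,411)); its keeper strap points along +x (pivot ~(138,409), pin ~(142,393)). Next I work out the move to a close wrist look.

Run:
```python
from h import *
np.set_printoptions(precision=4,suppress=True)
o=r.get_obs();d=cams.grab_frame("top")
f=lambda u,v:((u*.6+290)/1.4,((v-300)*.6+220)/1.4)
B=[atz(d,f(*p),z)[:2] for p,z in (((169,411),.046),((245,421),.0375),((163,478),.0375),((239,486),.0375))]
print(B); yd=(B[0]-B[1]+B[2]-B[3]);print("plate yaw",np.degrees(np.arctan2(yd[1],yd[0]))-90)
Q=R.from_quat(o["ee_rot"]);print(Q.as_matrix());w=cams.grab_frame("wrist");print(w["T_tool_cam"],w["camera_matrix"])
```

```text
[array([ 0.5363, -0.0102]), array([ 0.5253, -0.0908]), array([ 0.4656, -0.0029]), array([ 0.4562, -0.0834])]
plate yaw -7.220631881148819
[[-0.893  0.45   0.   ]
 [ 0.45   0.893 -0.   ]
 [-0.    -0.    -1.   ]]
[[ 0.0003 -0.9617 -0.2741  0.0693]
 [ 1.     -0.0001  0.0014 -0.0004]
 [-0.0014 -0.2741  0.9617 -0.1414]
 [ 0.      0.      0.      1.    ]] [[312.6631   0.     283.2404]
 [  0.     312.6631 214.3082]
 [  0.       0.       1.    ]]
```

Call:
{"fn": "step_arm", "kwargs": {"increments": [{"translation": [-36, -19.5, 0], "rot": [0, 0, 0], "jaw": 85}, {"translation": [-36, -19.5, 0], "rot": [0, 0, 0], "jaw": 85}, {"translation": [-36, -19.5, 0], "rot": [0, 0, 0], "jaw": 85}, {"translation": [-36, -19.5, 0], "rot": [0, 0, 0], "jaw": 85}, {"translation": [-36, -19.5, 0], "rot": [0, 0, 0], "jaw": 85}, {"translation": [-36, -19.5, 0], "rot": [0, 0, 0], "jaw": 85}, {"translation": [-36, -19.5, 0], "rot": [0, 0, 0], "jaw": 85}, {"translation": [-36, -19.5, 0], "rot": [0, 0, 0], "jaw": 85}]}}

```text
time_s: 1.5
tool_pos: [0.4128, 0.1761, 0.2316]
ee_rot: [0.231, 0.973, 0.0, 0.0]
ft_force: [1.1, 0.4, 1.0]
grip_width: 0.994
gripper_force: 0.0
```

Call:
{"fn": "step_arm", "kwargs": {"increments": [{"translation": [-38, -20.5, 10], "rot": [0, 0, 0], "jaw": 85}, {"translation": [-38, -20.5, 10], "rot": [0, 0, 0], "jaw": 85}, {"translation": [-38, -20.5, 15], "rot": [0, 0, 0], "jaw": 85}, {"translation": [-38, -20.5, 20], "rot": [0, 0, 0], "jaw": 85}, {"translation": [-37, -20.5, 25], "rot": [0, 0, 0], "jaw": 85}, {"translation": [0, 0, 0], "rot": [0, 0, -0.114], "jaw": 85}, {"translation": [0, 0, 0], "rot": [0, 0, -0.114], "jaw": 85}, {"translation": [0, 0, 0], "rot": [0, 0, -0.114], "jaw": 85}]}}

```text
time_s: 2.3
tool_pos: [0.5346, 0.0003, 0.1507]
ee_rot: [0.061, 0.998, -0.0, -0.001]
ft_force: [-0.1, 0.1, -0.6]
grip_width: 0.997
gripper_force: 0.0
```

Run:
```python
from h import *
np.set_printoptions(precision=4,suppress=True)
o=r.get_obs();d=cams.grab_frame("wrist");print(o["time_s"],o["tool_pos"],R.from_quat(o["ee_rot"]).as_matrix(),np.abs(o["qvel"]).max())
cv2.imwrite("pics/w1.png",cv2.resize(d["frame"][:,:,::-1],(784,588)))
import pickle;pickle.dump((o,d),open("w1.pkl","wb"))
for q,z in(("bush_a_top",.0455),("keeper_a_pin",.0573),("keeper_a_pivot",.0442),("plate",.034),("seat_b",.0375)):
  for x in finder.boxes_of(q,d)[:5]: print(q,round(x["p"],2),np.array(x["uv"]),atz(d,x["uv"],z,o)[:2])
```

```text
2.3 [0.5346 0.0003 0.1507] [[-0.9926  0.1212 -0.0012]
 [ 0.1212  0.9926  0.0001]
 [ 0.0011 -0.0001 -1.    ]] 1.128245271446911
keeper_a_pin 0.58 [310.4 234.5] [0.5513 0.0199]
keeper_a_pivot 0.87 [306.  229.2] [0.551  0.0173]
keeper_a_pivot 0.39 [297.6 130.7] [0.471 0.019]
plate 0.7 [237.1 166.2] [ 0.4933 -0.033 ]
seat_b 0.7 [183.7 218.6] [ 0.5312 -0.0846]
seat_b 0.61 [281.2 131.7] [0.4704 0.0064]
seat_b 0.57 [176.6 128.9] [ 0.4583 -0.0749]
```

View pics/w1.png

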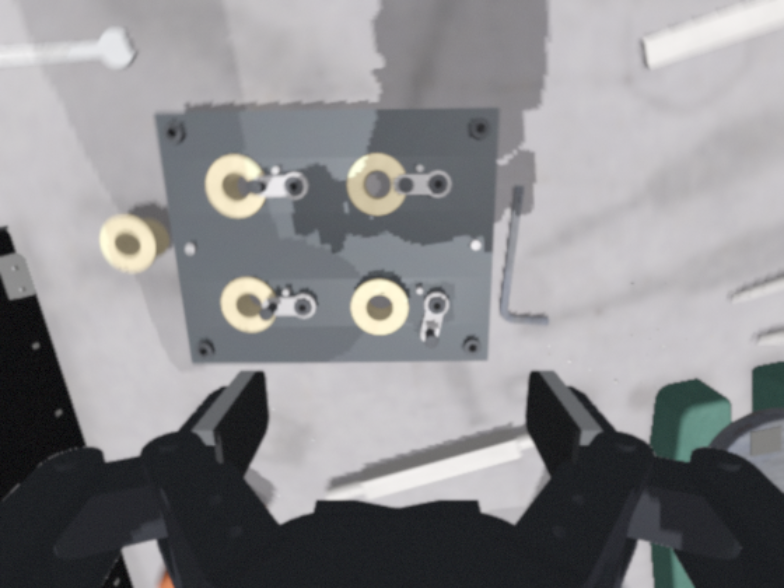

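Clear view: proud bush at (379,306), its keeper pivot (436,304), pin (431,331) in the 784-wide picture; other three closed. Measure again at rest by colour segmentation and plate fit.

```bash
cat > meas.py <<'E'
from h import *
np.set_printoptions(precision=4,suppress=True)
def measure(o,d,save=None):
    hsv=cv2.cvtColor(d["frame"],cv2.COLOR_RGB2HSV)
    m=cv2.morphologyEx(cv2.inRange(hsv,(12,45,110),(35,255,255)),cv2.MORPH_CLOSE,np.ones((5,5)))
    out=[]
    for c in cv2.findContours(m,cv2.RETR_EXTERNAL,cv2.CHAIN_APPROX_NONE)[0]:
        if cv2.contourArea(c)>500:
            (u,v),(a,b),_=cv2.fitEllipse(cv2.convexHull(c));out.append((u,v,a,b))
    return out
E
python3 - <<'E'
from meas import *
d=cams.grab_frame("wrist");o=r.get_obs();d=cams.grab_frame("wrist")
print(o["tool_pos"],R.from_quat(o["ee_rot"]).as_rotvec())
for u,v,a,b in measure(o,d): print(np.array([u,v,a,b]),atz(d,(u,v),.0375,o)[:2],atz(d,(u,v),.046,o)[:2])
for q,z in(("keeper_a_pin",.0573),("keeper_a_pivot",.0442)):
  for x in finder.boxes_of(q,d)[:3]: print(q,round(x["p"],2),np.array(x["uv"]),atz(d,x["uv"],z,o)[:2])
u=np.array(proj(d,[.55,.025,.05],o)).astype(int)
x0,y0=225,185;im=cv2.resize(d["frame"][y0:y0+75,x0:x0+110,::-1],(770,525),interpolation=cv2.INTER_CUBIC);cv2.imwrite("pics/w2.png",im)
E
```

```text
[0.5347 0.0012 0.1515] [ 0.1974  3.1351 -0.    ]
[ 99.1448 169.5328  33.7752  40.1339] [ 0.4816 -0.1436] [ 0.4811 -0.1385]
[163.8832 130.5367  32.0527  42.0319] [ 0.4582 -0.0842] [ 0.4584 -0.0811]
[268.2531 130.9147  42.4068  44.0301] [ 0.4687 -0.0026] [ 0.4686 -0.0022]
keeper_a_pin 0.86 [306.8 233.9] [0.551  0.0179]
keeper_a_pivot 0.74 [305.1 230.4] [0.5525 0.0173]
```

View pics/w2.png

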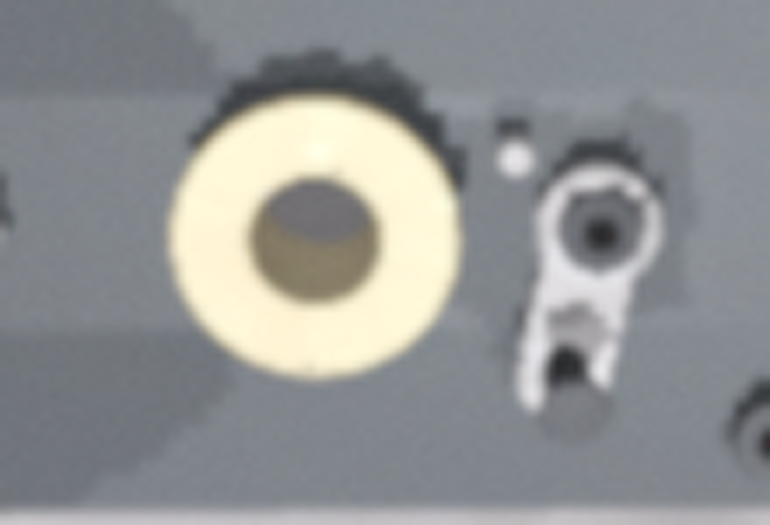

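Crop: proud bush top centred (315,237), pivot screw (600,228), pin head (577,405) in 7x crop pixels.

Run:
```python
from meas import *
o=r.get_obs();d=cams.grab_frame("wrist")
f=lambda u,v:(225+(u+.5)/7-.5,185+(v+.5)/7-.5)
for z in(.0445,.046,.0475): print("bush",z,atz(d,f(315,237),z,o)[:2])
b=atz(d,f(315,237),.046,o);pv=atz(d,f(600,228),.0442,o);pin=atz(d,f(577,405),.0573,o)
print("piv",pv,"pin",pin,"d",np.linalg.norm((pv-b)[:2]),np.linalg.norm((pin-pv)[:2]))
v=(pv-b)[:2];print("plate yaw",np.degrees(np.arctan2(v[1],v[0]))-90)
a=-v;c=(pin-pv)[:2];print("angle",np.arctan2(a[0]*c[1]-a[1]*c[0],a@c))
# home bushes
M=R.from_quat(o["ee_rot"]).as_matrix();t=o["tool_pos"]
for n,p in(("b",b),("piv",pv),("pin",pin)): print(n,"tool mm",1000*M.T@(p-t))
```

```text
bush 0.0445 [ 0.5382 -0.0109]
bush 0.046 [ 0.5378 -0.0107]
bush 0.0475 [ 0.5373 -0.0106]
piv [0.5414 0.0228 0.0442] pin [0.5582 0.0173 0.0573] d 0.03369719784297834 0.01764769945747853
plate yaw -6.199638604643567
angle 1.3639337299533787
b tool mm [ -4.5766 -11.4128 105.4337]
piv tool mm [ -4.0067  22.2795 107.2352]
pin tool mm [-21.3394  18.9479  94.1383]
```

Call:
{"fn": "step_arm", "kwargs": {"increments": [{"translation": [-4.5, -11.5, 0], "rot": [0, 0, 0], "jaw": 0}, {"translation": [0, 0, 10], "rot": [0, 0, 0], "jaw": 0}, {"translation": [0, 0, 10], "rot": [0, 0, 0], "jaw": 0}, {"translation": [0, 0, 15], "rot": [0, 0, 0], "jaw": 0}, {"translation": [0, 0, 15], "rot": [0, 0, 0], "jaw": 0}, {"translation": [0, 0, 15], "rot": [0, 0, 0], "jaw": 0}, {"translation": [0, 0, 15], "rot": [0, 0, 0], "jaw": 0}, {"translation": [0, 0, 10], "rot": [0, 0, 0], "jaw": 0}]}}

```text
time_s: 3.65
tool_pos: [0.5362, -0.011, 0.0591]
ee_rot: [0.062, 0.998, -0.0, -0.002]
ft_force: [-0.3, -0.7, 0.3]
grip_width: -0.005
gripper_force: 0.0
```

Run:
```python
from meas import *
d=cams.grab_frame("wrist");d=cams.grab_frame("wrist");d=cams.grab_frame("wrist");o=r.get_obs()
print(o["tool_pos"],o["ft_force"],o["grip_width"],R.from_quat(o["ee_rot"]).as_matrix())
cv2.imwrite("pics/w3.png",d["frame"][:,:,::-1])
```

```text
[ 0.5367 -0.0109  0.0602] [ 0.3516 -0.2091  0.2601] 0.001253946127310053 [[-0.9922  0.1245 -0.0025]
 [ 0.1245  0.9922  0.0001]
 [ 0.0025 -0.0002 -1.    ]]
```

View pics/w3.png

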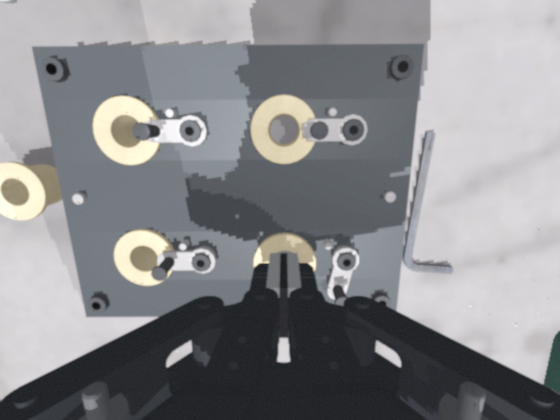

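Fingertips are centred over the proud bush (~(285,260)). The bore is ~15 mm, so I'll open to about 14 mm to bear on the flange both sides.

Call:
{"fn": "step_arm", "kwargs": {"increments": [{"translation": [-1, 0, 0], "rot": [0, 0, 0], "jaw": 14}, {"translation": [0, 0, 0], "rot": [0, 0, 0], "jaw": 14}, {"translation": [0, 0, 3], "rot": [0, 0, 0], "jaw": 14}, {"translation": [0, 0, 3], "rot": [0, 0, 0], "jaw": 14}, {"translation": [0, 0, 3], "rot": [0, 0, 0], "jaw": 14}, {"translation": [0, 0, 2], "rot": [0, 0, 0], "jaw": 14}, {"translation": [0, 0, 2], "rot": [0, 0, 0], "jaw": 14}, {"translation": [0, 0, 2], "rot": [0, 0, 0], "jaw": 14}]}}

```text
time_s: 4.6
tool_pos: [0.5387, -0.0111, 0.0461]
ee_rot: [0.062, 0.998, 0.0, -0.0]
ft_force: [-1.0, 0.1, 5.2]
grip_width: 0.169
gripper_force: 2.3
```

Call:
{"fn": "step_arm", "kwargs": {"increments": [{"translation": [0, 0, 1], "rot": [0, 0, 0], "jaw": 14}, {"translation": [0, 0, 1], "rot": [0, 0, 0], "jaw": 14}, {"translation": [0, 0, 1], "rot": [0, 0, 0], "jaw": 14}, {"translation": [0, 0, 0], "rot": [0, 0, 0], "jaw": 14}, {"translation": [0, 0, 0], "rot": [0, 0, 0], "jaw": 14}, {"translation": [0, 0, 0], "rot": [0, 0, 0], "jaw": 14}, {"translation": [0, 0, 0], "rot": [0, 0, 0], "jaw": 14}, {"translation": [0, 0, 0], "rot": [0, 0, 0], "jaw": 14}]}}

```text
time_s: 5.4
tool_pos: [0.5387, -0.0111, 0.0433]
ee_rot: [0.062, 0.998, 0.0, -0.0]
ft_force: [-2.7, -0.7, 4.2]
grip_width: 0.157
gripper_force: 2.2
```

Call:
{"fn": "step_arm", "kwargs": {"increments": [{"translation": [0, 0, 1], "rot": [0, 0, 0], "jaw": 14}, {"translation": [0, 0, 1], "rot": [0, 0, 0], "jaw": 14}, {"translation": [0, 0, 1], "rot": [0, 0, 0], "jaw": 14}, {"translation": [0, 0, 1], "rot": [0, 0, 0], "jaw": 14}, {"translation": [0, 0, 1], "rot": [0, 0, 0], "jaw": 14}, {"translation": [0, 0, 0], "rot": [0, 0, 0], "jaw": 14}, {"translation": [0, 0, 0], "rot": [0, 0, 0], "jaw": 14}, {"translation": [0, 0, 0], "rot": [0, 0, 0], "jaw": 14}]}}

```text
time_s: 6.2
tool_pos: [0.5386, -0.0111, 0.0381]
ee_rot: [0.062, 0.998, 0.0, -0.0]
ft_force: [-0.6, 0.3, 2.4]
grip_width: 0.165
gripper_force: 0.8
```

Call:
{"fn": "step_arm", "kwargs": {"increments": [{"translation": [0, 0, 1], "rot": [0, 0, 0], "jaw": 14}, {"translation": [0, 0, 0], "rot": [0, 0, 0], "jaw": 14}, {"translation": [0, 0, 0], "rot": [0, 0, 0], "jaw": 14}, {"translation": [0, 0, 0], "rot": [0, 0, 0], "jaw": 14}, {"translation": [0, 0, 0], "rot": [0, 0, 0], "jaw": 14}, {"translation": [0, 0, 0], "rot": [0, 0, 0], "jaw": 14}, {"translation": [0, 0, 0], "rot": [0, 0, 0], "jaw": 14}, {"translation": [0, 0, 0], "rot": [0, 0, 0], "jaw": 14}]}}

```text
time_s: 7.0
tool_pos: [0.5387, -0.0111, 0.0378]
ee_rot: [0.062, 0.998, -0.0, 0.0]
ft_force: [-2.6, 0.1, 5.8]
grip_width: 0.168
gripper_force: 3.1
```

Call:
{"fn": "step_arm", "kwargs": {"increments": [{"translation": [0, 0, 1], "rot": [0, 0, 0], "jaw": 14}, {"translation": [0, 0, 0], "rot": [0, 0, 0], "jaw": 14}, {"translation": [0, 0, 0], "rot": [0, 0, 0], "jaw": 14}, {"translation": [0, 0, 0], "rot": [0, 0, 0], "jaw": 14}, {"translation": [0, 0, 0], "rot": [0, 0, 0], "jaw": 14}, {"translation": [0, 0, 0], "rot": [0, 0, 0], "jaw": 14}, {"translation": [0, 0, 0], "rot": [0, 0, 0], "jaw": 14}, {"translation": [0, 0, 0], "rot": [0, 0, 0], "jaw": 14}]}}

```text
time_s: 7.8
tool_pos: [0.5387, -0.0111, 0.0377]
ee_rot: [0.062, 0.998, 0.0, 0.0]
ft_force: [-3.9, 1.2, 11.3]
grip_width: 0.163
gripper_force: 6.0
```

Call:
{"fn": "step_arm", "kwargs": {"increments": [{"translation": [0, 0, 1], "rot": [0, 0, 0], "jaw": 14}, {"translation": [0, 0, 0], "rot": [0, 0, 0], "jaw": 14}, {"translation": [0, 0, 0], "rot": [0, 0, 0], "jaw": 14}, {"translation": [0, 0, 0], "rot": [0, 0, 0], "jaw": 14}, {"translation": [0, 0, 0], "rot": [0, 0, 0], "jaw": 14}, {"translation": [0, 0, 0], "rot": [0, 0, 0], "jaw": 14}, {"translation": [0, 0, 0], "rot": [0, 0, 0], "jaw": 14}, {"translation": [0, 0, 0], "rot": [0, 0, 0], "jaw": 14}]}}

```text
time_s: 8.6
tool_pos: [0.5388, -0.0111, 0.0377]
ee_rot: [0.062, 0.998, 0.0, 0.001]
ft_force: [-7.5, 0.0, 17.7]
grip_width: 0.165
gripper_force: 9.0
```

Hard stop at TCP 37.7 mm: bush home. Retreat up, close, and look.

Call:
{"fn": "step_arm", "kwargs": {"increments": [{"translation": [0, 0, -5], "rot": [0, 0, 0], "jaw": 14}, {"translation": [0, 0, -10], "rot": [0, 0, 0], "jaw": 14}, {"translation": [0, 0, -20], "rot": [0, 0, 0], "jaw": 0}, {"translation": [0, 0, -20], "rot": [0, 0, 0], "jaw": 0}, {"translation": [0, 0, -10], "rot": [0, 0, 0], "jaw": 0}, {"translation": [0, 0, -5], "rot": [0, 0, 0], "jaw": 0}, {"translation": [0, 0, 0], "rot": [0, 0, 0], "jaw": 0}, {"translation": [0, 0, 0], "rot": [0, 0, 0], "jaw": 0}]}}

```text
time_s: 9.4
tool_pos: [0.5381, -0.0111, 0.1045]
ee_rot: [0.062, 0.998, -0.0, -0.001]
ft_force: [0.2, -0.2, -0.2]
grip_width: -0.003
gripper_force: 0.0
```

Run:
```python
from meas import *
o=r.get_obs();d=cams.grab_frame("wrist");o=r.get_obs()
print(o["tool_pos"],o["ft_force"],o["grip_width"],R.from_quat(o["ee_rot"]).as_matrix())
x0,y0=80,80;cv2.imwrite("pics/w4.png",cv2.resize(d["frame"][y0:y0+200,x0:x0+270,::-1],(800,593),interpolation=cv2.INTER_CUBIC))
import pickle;pickle.dump((o,d),open("w4.pkl","wb"))
```

```text
[ 0.5379 -0.0111  0.1043] [0.499  0.0243 0.1064] -0.0006467196687749765 [[-0.9922  0.1244 -0.0019]
 [ 0.1244  0.9922  0.    ]
 [ 0.0019 -0.0002 -1.    ]]
```

View pics/w4.png

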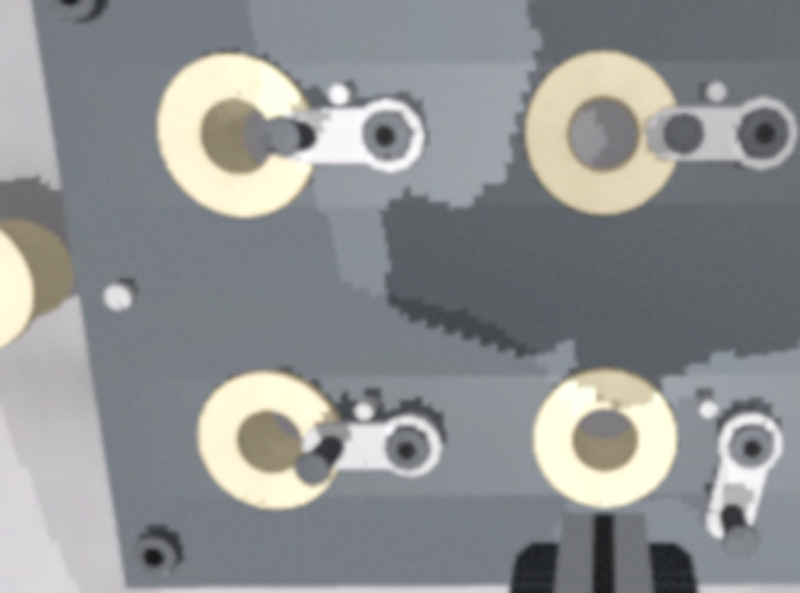

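Bush now sits home like the others; keeper pivot at (750,445), pin head (740,540) of the crop. Compute refined pivot and pin.

Run:
```python
from meas import *
import pickle
o,d=pickle.load(open("w4.pkl","rb"))
f=lambda u,v:(80+(u+.5)/2.963-.5,80+(v+.5)/2.963-.5)
M=R.from_quat(o["ee_rot"]).as_matrix();t=o["tool_pos"]
P={}
for n,uv,z in(("bush",(605,438),.0375),("piv",(750,445),.0442),("pin",(740,540),.0573),("seat_x-",(605,132),.0375),("seat_y-",(267,440),.0375)):
    P[n]=atz(d,f(*uv),z,o);print(n,P[n],"tool",1000*M.T@(P[n]-t))
print(np.linalg.norm(P["piv"]-P["bush"]),np.linalg.norm((P["pin"]-P["piv"])[:2]),np.linalg.norm(P["seat_x-"]-P["bush"]),np.linalg.norm(P["seat_y-"]-P["bush"]))
v=P["bush"]-P["seat_y-"];print("yaw",np.degrees(np.arctan2(v[1],v[0]))-90, r.get_obs()["qpos"])
```

```text
bush [ 0.5375 -0.0108  0.0375] tool [ 0.3744  0.2321 66.787 ]
piv [0.5411 0.0223 0.0442] tool [ 0.9031 33.4845 60.0815]
pin [0.5582 0.0166 0.0573] tool [-16.7871  30.0301  46.9486]
seat_x- [ 0.4684 -0.0022  0.0375] tool [69.928   0.1754 66.9187]
seat_y- [ 0.528  -0.0902  0.0375] tool [ -0.1186 -79.7377  66.8018]
0.033925911272406815 0.01804819382351594 0.06955371226184717 0.07997132306366882
yaw -6.795769439478931 [-0.0206  0.4039 -0.1091  1.0597  0.      0.1042]
```

Call:
{"fn": "step_arm", "kwargs": {"increments": [{"translation": [-5, 18, 0], "rot": [0, 0, 0], "jaw": 0}, {"translation": [-5, 18, 0], "rot": [0, 0, 0], "jaw": 0}, {"translation": [-5, 18, 0], "rot": [0, 0, 0], "jaw": 0}, {"translation": [0, 0, 15], "rot": [0, 0, 0], "jaw": 0}, {"translation": [0, 0, 15], "rot": [0, 0, 0], "jaw": 0}, {"translation": [0, 0, 15], "rot": [0, 0, 0], "jaw": 0}, {"translation": [0, 0, 12], "rot": [0, 0, 0], "jaw": 0}, {"translation": [0, 0, 0], "rot": [0, 0, 0], "jaw": 0}]}}

```text
time_s: 10.25
tool_pos: [0.5581, 0.0404, 0.0457]
ee_rot: [0.062, 0.998, -0.0, -0.003]
ft_force: [0.2, -0.2, 0.4]
grip_width: -0.0
gripper_force: 0.0
```

Call:
{"fn": "step_arm", "kwargs": {"increments": [{"translation": [0, -2, 0], "rot": [0, 0, 0], "jaw": 0}, {"translation": [0, -2, 0], "rot": [0, 0, 0], "jaw": 0}, {"translation": [0, -2, 0], "rot": [0, 0, 0], "jaw": 0}, {"translation": [0, -2, 0], "rot": [0, 0, 0], "jaw": 0}, {"translation": [0, -2, 0], "rot": [0, 0, 0], "jaw": 0}, {"translation": [0, -2, 0], "rot": [0, 0, 0], "jaw": 0}, {"translation": [0, -2, 0], "rot": [0, 0, 0], "jaw": 0}, {"translation": [0, 0, 0], "rot": [0, 0, 0], "jaw": 0}]}}

```text
time_s: 11.05
tool_pos: [0.5583, 0.0268, 0.0486]
ee_rot: [0.062, 0.998, 0.0, -0.0]
ft_force: [-0.8, 3.4, 2.9]
grip_width: 0.0
gripper_force: 1.6
```

Run:
```python
from meas import *
d=cams.grab_frame("wrist");o=r.get_obs();d=cams.grab_frame("wrist")
print(o["time_s"],o["tool_pos"],o["ft_force"])
x0,y0=180,180;cv2.imwrite("pics/w5.png",cv2.resize(d["frame"][y0:y0+150,x0:x0+200,::-1],(800,600),interpolation=cv2.INTER_CUBIC))
```

```text
11.1 [0.5584 0.0268 0.0485] [-0.7614  2.8508  1.4468]
```

View pics/w5.png

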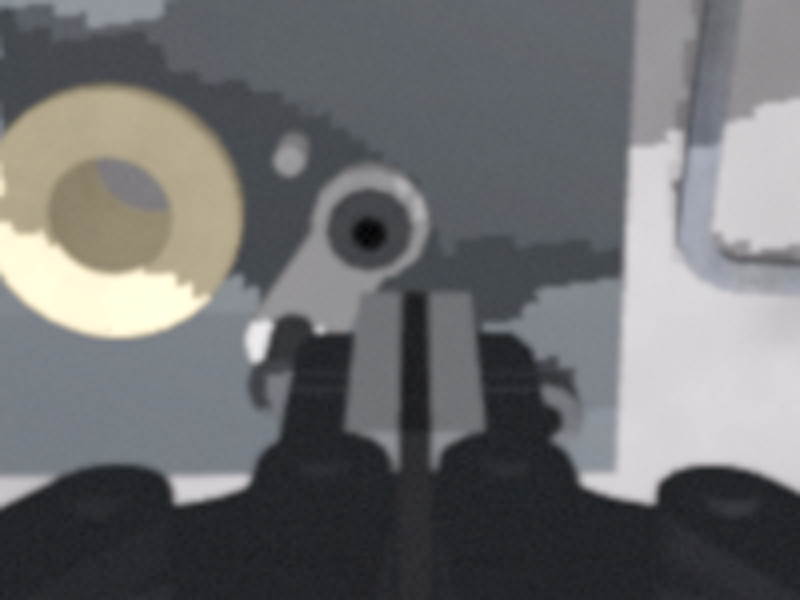

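Keeper turned to about 0.93 rad (strap toward (265,365)), driven by the finger back, bush and rest undisturbed. Second stroke from the plate's +x side.

Call:
{"fn": "step_arm", "kwargs": {"increments": [{"translation": [0, 3, 0], "rot": [0, 0, 0], "jaw": 0}, {"translation": [0, 0, -10], "rot": [0, 0, 0], "jaw": 0}, {"translation": [0, 0, -10], "rot": [0, 0, 0], "jaw": 0}, {"translation": [-10, 0, 0], "rot": [0, 0, 0], "jaw": 0}, {"translation": [-10, 0, 0], "rot": [0, 0, 0], "jaw": 0}, {"translation": [0, -12, 0], "rot": [0, 0, 0], "jaw": 0}, {"translation": [0, -12, 0], "rot": [0, 0, 0], "jaw": 0}, {"translation": [0, 0, 0], "rot": [0, 0, 0], "jaw": 0}]}}

```text
time_s: 11.95
tool_pos: [0.5749, 0.0013, 0.0677]
ee_rot: [0.064, 0.998, -0.0, -0.001]
ft_force: [-0.1, 0.0, -0.1]
grip_width: -0.004
gripper_force: 0.0
```

Call:
{"fn": "step_arm", "kwargs": {"increments": [{"translation": [0, 0, 10], "rot": [0, 0, 0], "jaw": 0}, {"translation": [0, 0, 10], "rot": [0, 0, 0], "jaw": 0}, {"translation": [2, 0, 0], "rot": [0, 0, 0], "jaw": 0}, {"translation": [2, 0, 0], "rot": [0, 0, 0], "jaw": 0}, {"translation": [2, -1, 0], "rot": [0, 0, 0], "jaw": 0}, {"translation": [2, -1, 0], "rot": [0, 0, 0], "jaw": 0}, {"translation": [2, -1, 0], "rot": [0, 0, 0], "jaw": 0}, {"translation": [0, 0, 0], "rot": [0, 0, 0], "jaw": 0}]}}

```text
time_s: 12.75
tool_pos: [0.5668, 0.0006, 0.0488]
ee_rot: [0.063, 0.998, -0.001, 0.002]
ft_force: [3.8, -2.9, -3.0]
grip_width: -0.003
gripper_force: 2.3
```

Call:
{"fn": "step_arm", "kwargs": {"increments": [{"translation": [1.5, -0.7, 0], "rot": [0, 0, 0], "jaw": 0}, {"translation": [1.5, -0.7, 0], "rot": [0, 0, 0], "jaw": 0}, {"translation": [1.5, -0.7, 0], "rot": [0, 0, 0], "jaw": 0}, {"translation": [1.5, -0.7, 0], "rot": [0, 0, 0], "jaw": 0}, {"translation": [1.5, -0.7, 0], "rot": [0, 0, 0], "jaw": 0}, {"translation": [1.5, -0.5, 0], "rot": [0, 0, 0], "jaw": 0}, {"translation": [0, 0, 0], "rot": [0, 0, 0], "jaw": 0}, {"translation": [0, 0, 0], "rot": [0, 0, 0], "jaw": 0}]}}

```text
time_s: 13.55
tool_pos: [0.5567, -0.0027, 0.0489]
ee_rot: [0.063, 0.998, -0.001, 0.001]
ft_force: [1.7, -2.7, -1.1]
grip_width: -0.002
gripper_force: 1.2
```

Run:
```python
from meas import *
o=r.get_obs();d=cams.grab_frame("wrist")
print(o["time_s"],o["tool_pos"],o["ft_force"])
x0,y0=180,180;cv2.imwrite("pics/w6.png",cv2.resize(d["frame"][y0:y0+150,x0:x0+200,::-1],(800,600),interpolation=cv2.INTER_CUBIC))
```

```text
13.55 [ 0.5567 -0.0027  0.0489] [ 1.7494 -2.6875 -1.0793]
```

View pics/w6.png

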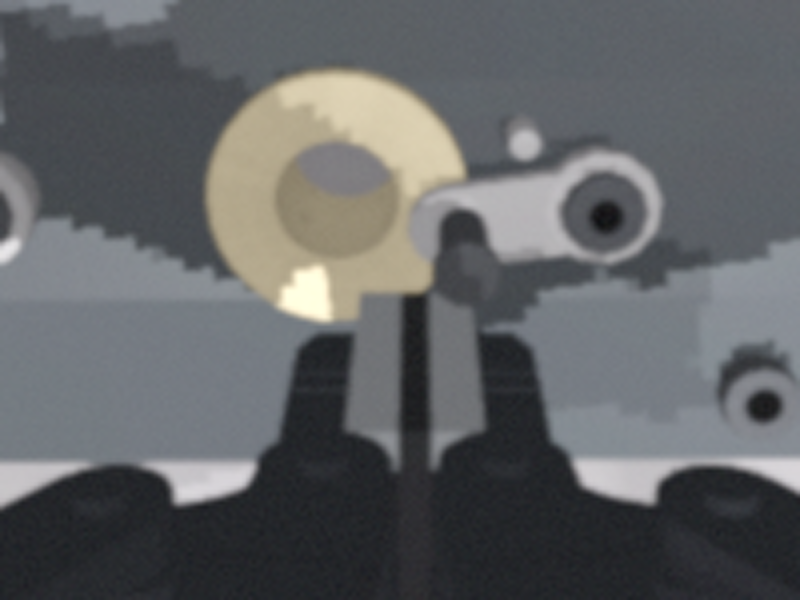

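Nearly closed (~0.1 rad left), the pin against the right pad edge at (465,270). Push on to the stop.

Call:
{"fn": "step_arm", "kwargs": {"increments": [{"translation": [1, 0, 0], "rot": [0, 0, 0], "jaw": 0}, {"translation": [1, 0, 0], "rot": [0, 0, 0], "jaw": 0}, {"translation": [0, 0, 0], "rot": [0, 0, 0], "jaw": 0}, {"translation": [0, 0, 0], "rot": [0, 0, 0], "jaw": 0}, {"translation": [0, 0, 0], "rot": [0, 0, 0], "jaw": 0}, {"translation": [0, 0, 0], "rot": [0, 0, 0], "jaw": 0}, {"translation": [0, 0, 0], "rot": [0, 0, 0], "jaw": 0}, {"translation": [0, 0, 0], "rot": [0, 0, 0], "jaw": 0}]}}

```text
time_s: 14.4
tool_pos: [0.5544, -0.001, 0.0486]
ee_rot: [0.062, 0.998, -0.0, 0.0]
ft_force: [3.3, -3.1, 2.4]
grip_width: 0.001
gripper_force: 1.8
```

Call:
{"fn": "step_arm", "kwargs": {"increments": [{"translation": [1, 0, 0], "rot": [0, 0, 0], "jaw": 0}, {"translation": [0, 0, 0], "rot": [0, 0, 0], "jaw": 0}, {"translation": [0, 0, 0], "rot": [0, 0, 0], "jaw": 0}, {"translation": [0, 0, 0], "rot": [0, 0, 0], "jaw": 0}, {"translation": [0, 0, 0], "rot": [0, 0, 0], "jaw": 0}, {"translation": [0, 0, 0], "rot": [0, 0, 0], "jaw": 0}, {"translation": [0, 0, 0], "rot": [0, 0, 0], "jaw": 0}, {"translation": [0, 0, 0], "rot": [0, 0, 0], "jaw": 0}]}}

```text
time_s: 15.2
tool_pos: [0.5543, -0.0008, 0.0486]
ee_rot: [0.062, 0.998, 0.0, 0.001]
ft_force: [5.1, -2.1, 0.4]
grip_width: -0.006
gripper_force: 2.7
```

Call:
{"fn": "step_arm", "kwargs": {"increments": [{"translation": [1, 0, 0], "rot": [0, 0, 0], "jaw": 0}, {"translation": [0.5, 0, 0], "rot": [0, 0, 0], "jaw": 0}, {"translation": [0, 0, 0], "rot": [0, 0, 0], "jaw": 0}, {"translation": [0, 0, 0], "rot": [0, 0, 0], "jaw": 0}, {"translation": [0, 0, 0], "rot": [0, 0, 0], "jaw": 0}, {"translation": [0, 0, 0], "rot": [0, 0, 0], "jaw": 0}, {"translation": [0, 0, 0], "rot": [0, 0, 0], "jaw": 0}, {"translation": [0, 0, 0], "rot": [0, 0, 0], "jaw": 0}]}}

```text
time_s: 16.0
tool_pos: [0.5541, -0.0008, 0.0489]
ee_rot: [0.062, 0.998, -0.0, 0.003]
ft_force: [8.0, -3.1, -1.6]
grip_width: -0.0
gripper_force: 4.0
```

Stop reached (8 N, no motion). Withdraw back, then up, and check.

Call:
{"fn": "step_arm", "kwargs": {"increments": [{"translation": [-4, 0, 0], "rot": [0, 0, 0], "jaw": 0}, {"translation": [-5, 0, 0], "rot": [0, 0, 0], "jaw": 0}, {"translation": [-5, 0, 0], "rot": [0, 0, 0], "jaw": 0}, {"translation": [0, 0, -15], "rot": [0, 0, 0], "jaw": 0}, {"translation": [0, 0, -25], "rot": [0, 0, 0], "jaw": 0}, {"translation": [0, 0, -30], "rot": [0, 0, 0], "jaw": 0}, {"translation": [0, 0, -30], "rot": [0, 0, 0], "jaw": 0}, {"translation": [0, 0, 0], "rot": [0, 0, 0], "jaw": 0}]}}

```text
time_s: 16.8
tool_pos: [0.568, -0.002, 0.1526]
ee_rot: [0.062, 0.998, 0.001, 0.003]
ft_force: [0.1, -0.0, -0.1]
grip_width: -0.001
gripper_force: 0.0
```

Run:
```python
from meas import *
d=cams.grab_frame("wrist");o=r.get_obs();d=cams.grab_frame("wrist")
print(o["time_s"],o["tool_pos"],o["ft_force"])
x0,y0=150,90;cv2.imwrite("pics/w7.png",cv2.resize(d["frame"][y0:y0+150,x0:x0+200,::-1],(800,600),interpolation=cv2.INTER_CUBIC))
import pickle;pickle.dump((o,d),open("w7.pkl","wb"))
```

```text
16.85 [ 0.5667 -0.002   0.1503] [ 0.0395 -0.2099 -0.0876]
```

View pics/w7.png

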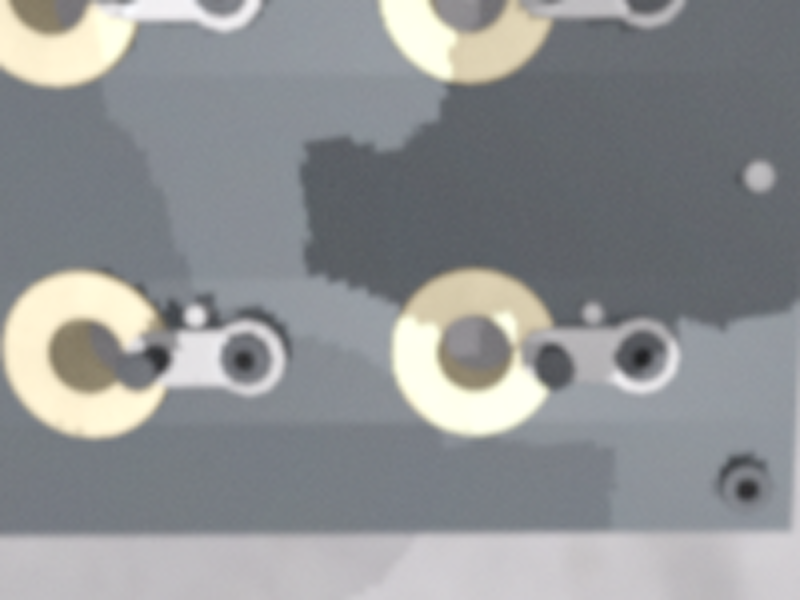

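The keeper at (600,355) points straight at the bush (475,352), parallel with its neighbours and against its stop; the bush is home. Handing in.

```bash
python3 -c "
from station import ticket
print(ticket.finish_job())"
```

```text
the job is handed in; nothing more can be done
None
```

I pressed the proud bush fully home, pushed its keeper round to its stop over the flange, withdrew the arm clear, and handed the job in at about 17 s. I saw no sign that the other seats or nearby items were disturbed.

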